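Reload the label printer and click its lid shut

ROBOT

A 6-joint arm with a two-finger parallel gripper is mounted at the origin on the work surface. World frame = base frame: x ahead of the robot, y to its left, z up, the work surface at z = 0. Lengths are in m, angles in rad, forces in N, time in s.
With the tool pointing down it reaches from about 0.25 to 0.8 m from the base axis. Payload 8.5 kg.
Tool frame: the origin (TCP) lies midway between the tips of the shut fingers; the grasp point (between the pads) lies 19 mm behind it; z points along the fingers, y is the line along which they close (so a half turn about z gives the same grasp; the last joint's range is limited). The gripper opens to 85 mm and grips with 20 to 120 N. Pads are 22 mm wide; open, the fingers measure 114 mm over their backs; the gripper's body (76 mm by 85 mm) begins 54 mm behind the grasp point. The pads swing forward as they close: fully open they stand 13 mm farther back than shut.
Start: joints at [-1.269, 0.238, -0.013, 1.319, 0, 1.571], TCP at [0.156, -0.501, 0.231] pointing down, gripper open.
Joint ranges: [-2.66, 2.66], [-1.03, 1.9], [-1.14, 1.46], [-1.82, 2.27], [-1.45, 1.34], [-3.14, 3.14]. Speed limits (rad/s): [2.22, 2.22, 2.79, 3.14, 3.14, 3.14].

INTERFACE

Orientations are given as a rotation vector (axis times angle).
In Python, from station import arm, get_image gives the robot as it stands.
- The arm moves only by the shell command python3 -m crank 'ROWS' [FORCE]. ROWS is JSON, one flat list of numbers, 5 for each row, row after row: the finger opening in mm, from 0 to 85.4, then the shift along the tool's x, y, z as a fraction of full scale, then the turn about the tool's z as a fraction of full scale. In form: [fingers, x, y, z, turn, fingers, x, y, z, turn, ...]. A call has 1 to 10 rows; each row is the pose to reach, as a shift and turn from the pose commanded when the call began, along the tool's axes at that moment; what a row does not reach only later rows make up. Full scale, the value 1, is 0.15 m for a shift and 90 degrees for a turn. A row lasts 1/8 s, in which the tool goes at most 62.5 mm and 10.7 degrees, less where a joint would pass 70% of its speed; a pose out of reach is approached as far as the arm can. A call with a number of a shift or a turn outside -1 to 1 is refused whole. A call with a gripper value outside its range is refused whole. The fingers move at their own pace and stop on an object; FORCE is the grip in N (left out, the last holds). Time passes only in rows, so rows that repeat a pose let the fingers close. It gives the time, the measured TCP pose, the force, the opening and the grip force at its end, in the units of the state.
- arm.state(): the state, without advancing time (a new reading comes with each control period).
- get_image(name): name is "scene" or "top" or "wrist"; returns a dict with "color" (384x512x3 uint8, red, green, blue), "range_z" (384x512 float32, m along the optical axis (not along the pixel's ray), 0 where there is no reading), "intrinsics" (3x3 intrinsics, pixels), "k1" (the pictures are not rectified: a ray, as slopes to the right and down, at radius r is drawn at 1 + k1 r^2 times it, then the intrinsics apply), "world_from_camera" (4x4, takes a point from camera to world coordinates); the wrist camera has in their place "mount" (4x4, takes a point from camera to tool coordinates, whose origin is the TCP and whose axes are the flange's). Camera axes: x right, y up, looking along -z (the intrinsics and any distortion apply to the point x, -y, -z); pixel columns grow to the right and rows downward; lengths in m; the calibration is good to about 2 mm. A picture is of the moment at which its call begins: read the wrist's pose just before it.
- arm.close_job(): hands the job in; it is judged then, once.
The state is a dict: "time_s": time; "joint_positions": joint angles; "joint_velocities": joint speeds; "effort": joint torques, N m; "tool_pos": TCP position; "orientation": TCP orientation; "contact_force": force on the tool from outside, world axes, zero at the start; "torque": the same for the moment, N m; "opening": opening from 0.0 (shut) to 1.0 (fully open); "finger_force": force on a finger pad.
Only numpy, scipy, OpenCV 4.12 (cv2) and the standard library are available. Lean on these libraries where they do the work, as an engineer would, in place of code of your own. Each camera call takes 0.05 s, during which the arm holds its last target. There are 200 camera calls.

TASK

Take the longer ribbon cassette out of the two-slot holder by its ends and stand it upright on the bare bench. Then take it again by its long sides and lower it gently (not dropped) all the way down between the two ribs in the open label printer's bay, and let go. Then swing the printer's lid over and press its front edge down past the spring catch until it clicks and stays fully shut; leave the short cartridge and the other things on the bench where they are.

Things in the scene. Friction and masses are not known exactly. Their poses are not given: they have to be found in the camera images.
- cassette: The ribbon cassette: a loose black plastic block 56 long (its x) x 34 wide (its y) x 36 high (its z), 90 g or so, with two white hubs on its top; either end may lead. Starts upright in one slot of the holder (either one). Origin at the centre of its underside.
- cassette_center (a point): The middle of the ribbon cassette, half-way up (18 mm above its underside), same axes as the cassette.
- short_cartridge_center (a point): The middle of the short cartridge, a bystander in the other slot: black block 40 long x 34 wide x 36 high with one white hub on top; leave it.
- holder: Fixed aluminium holder; origin under its centre. Base 74 (x) x 98 (y) x 10 high; three cheeks 36 long (x), 6 thick, up to 54 mm above the bench at y = -46, 0, +46 mm make two 40 mm slots (centres y = +-23), open at both x ends. Cartridges stand on the base, long axis along x; the cheeks cover their long sides, so only the ends, which stand out past the cheeks, can be gripped.
- printer: Fixed grey label printer; origin on the bench under the bay's centre, z up, x towards the hinge (back), y towards the black control panel. Outside it spans x -42 to +75, y -67 to +105 mm; rim 58 mm above the bench; back block (x over 32) solid to the rim, panel (y over 67) 64 mm high. The steel catch is in the middle of the front (-x) face.
- bay (a point): Centre of the printer's bay floor, 14 mm above the bench; axes as the printer. The open-topped bay is 64 (x) x 124 (y) x 44 mm deep. Two ribs 8 high, 4 thick, 40 long along x leave 41 mm between them: the cassette stands there on the floor, long axis along x, its top 8 mm below the rim. No finger room at its ends; 45 mm beside each long side (fingers stay above the ribs).
- lid_hinge (a point): Middle of the lid's hinge axis, 66 mm along +x of the bay centre and 62 mm above the bench; the axis runs along the printer's y; its axes are the printer's.
- lid_edge (a point): Middle of the lid's front (free) edge, on its upper (outer) face, 118 mm from the hinge axis; moves with the lid. Shut, it is 66 mm above the bench. Pressing down here takes the nose under it past the sprung catch: about 10 to 15 N from 0.1 rad, clicks at about 0.05 rad, then held at 0 on a hard stop.
- lid (a joint): Angle of the white lid (132 wide, 8 thick, 118 from hinge axis to front edge; the axis lies mid-thickness): 0 fully shut, pi/2 upright, up to 2.05 leaning back away from the bay (starts at 1.75 to 2.0). The hinge is stiff: the lid stays where it is left and moves with about 1 N at its edge. At about 0.1 it meets the catch.
- tape_gun: Bystander: loose grey and red packing-tape dispenser, about 90 (x) x 160 (y) x 54 high; leave it. Origin on its underside, below the roll.
- can: Bystander: drink can, 54 across, 130 high; leave it. Origin at the centre of its underside.
- knife: Bystander: box cutter with yellow handle lying on the bench, 150 x 24 x 18 high; leave it. Origin on its underside.
Not all that is in view belongs to the job. What is shaped like the cassette but orange or yellow is not meant. Of the things that look like the printer, the larger one is meant.

How it is judged:
By the outcome, as a careful person would: the job done as asked, in the order asked, and still so for the second after the job is handed in, with the robot touching nothing.
It also fails if it takes over 67 s, if anything falls off the work surface, if the arm or the gripper's body presses on something with over 40 N, if the wrist force passes 120 N, or if a joint passes its speed limit or range.

## Working session

There is one attempt and no reset: what is moved stays moved. The work goes in short steps, Python scripts to look and compute and a shell command to move; the robot and the scene stay as the last step left them, time stands still between calls to the robot, and variables do not carry over. Pictures are saved under pics/ and viewed, at most 10 in all, crops included, and the job is handed in when it is done.

```bash
ls; mkdir -p pics
cat > h.py <<'E'
import numpy as np, cv2
from station import arm, get_image
from scipy.spatial.transform import Rotation as R
def cam(name):
    s=arm.state(); im=get_image(name)
    if 'mount' in im:
        T=np.eye(4);T[:3,:3]=R.from_rotvec(s['orientation']).as_matrix();T[:3,3]=s['tool_pos'];im['W']=T@im['mount']
    else: im['W']=im['world_from_camera']
    return im
def cloud(im):
    K=np.array(im['intrinsics']);k=im['k1'];h,w=im['range_z'].shape
    v,u=np.mgrid[:h,:w].astype(float)
    p=np.stack([(u-K[0,2])/K[0,0],(v-K[1,2])/K[1,1]],-1)
    q=p.copy()
    for _ in range(8): q=p/(1+k*(q**2).sum(-1,keepdims=True))
    d=im['range_z'][...,None]
    c=np.concatenate([q*[1,-1]*d,-d],-1)
    im['rays']=q
    P=c@im['W'][:3,:3].T+im['W'][:3,3]
    P[im['range_z']==0]=np.nan
    return P
E
python3 - <<'E'
from h import *
for n in ['scene','top']:
    im=cam(n);P=cloud(im);np.savez('%s.npz'%n,P=P,c=im['color'],rays=im['rays'],W=im['W'])
    cv2.imwrite('pics/%s0.png'%n,im['color'][...,::-1]); print(n,im['W'].round(3).tolist(),im['k1'],np.array(im['intrinsics']).tolist())
print(arm.state())
E
```

```text
pics
scene [[-0.065, -0.836, 0.546, 1.194], [0.998, -0.052, 0.039, -0.025], [-0.004, 0.547, 0.837, 1.015], [0.0, 0.0, 0.0, 1.0]] -0.012313691488092237 [[479.8234673541015, 0.0, 251.30113486165612], [0.0, 479.8234673541015, 196.37245337900785], [0.0, 0.0, 1.0]]
top [[-0.016, 0.995, -0.095, 0.456], [-1.0, -0.015, 0.012, -0.051], [0.01, 0.095, 0.995, 1.125], [0.0, 0.0, 0.0, 1.0]] -0.11160164970221753 [[402.8451300106116, 0.0, 258.0772400232691], [0.0, 402.8451300106116, 186.06944857702544], [0.0, 0.0, 1.0]]
{'time_s': 0.1, 'joint_positions': array([-1.26900762e+00,  2.38696706e-01, -1.41571418e-02,  1.31919443e+00,
        2.13874115e-05,  1.57081911e+00]), 'joint_velocities': array([ 0.00108862, -0.00197903,  0.00210034,  0.00125323,  0.00142084,
        0.00044964]), 'effort': array([-1.60103704e-03, -5.39721537e+01,  3.46998203e+01,  1.34103728e-02,
       -9.17948341e-05, -2.07493014e-05]), 'tool_pos': array([ 0.15594251, -0.50092205,  0.23075953]), 'orientation': array([-3.10467337e+00, -4.72029765e-01,  2.62323199e-04]), 'contact_force': array([-0.01196368, -0.28921996,  1.5770586 ]), 'torque': array([-0.0192966 , -0.00329533, -0.0278364 ]), 'finger_force': 0.0, 'opening': 1.0004766753221304}
```

View pics/scene0.png

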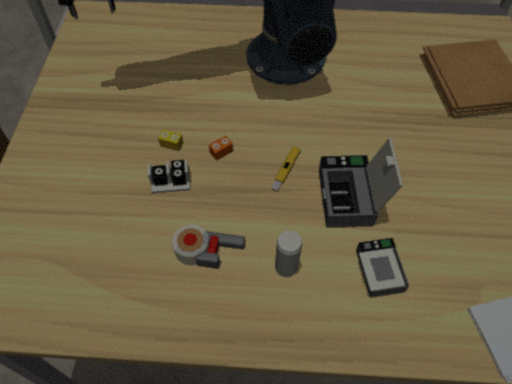

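View pics/top0.png

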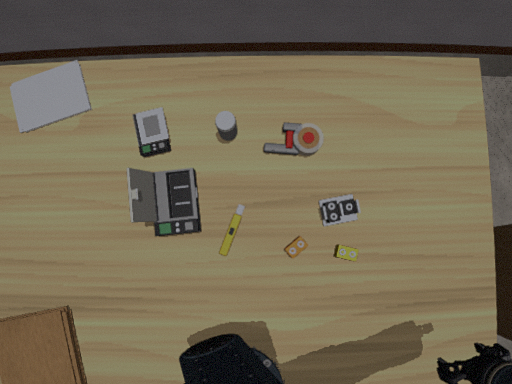

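The holder is at top (339,210), with the two-hub cassette on the left at about (332,211) and the short one at about (349,207). The printer is at top (178,200), lid leaning left (+y) and panel towards the robot. Next I measure both from range data.

Run:
```python
from h import *
D={n:np.load(n+'.npz') for n in ['scene','top']}
def pts(cx,cy,r,z0,z1,names=('top','scene')):
    o=[]
    for n in names:
        P=D[n]['P'];m=(np.hypot(P[...,0]-cx,P[...,1]-cy)<r)&(P[...,2]>z0)&(P[...,2]<z1);o.append(P[m])
    return o
def at(n,u,v): return D[n]['P'][v,u].round(3)
h=at('top',332,211);b=at('top',178,225)
print('holder',h,'panel',b,'bay floor',at('top',180,190))
for nm,(z0,z1) in dict(base=(.004,.016),cass=(.040,.049),cheek=(.051,.058)).items():
    for p in pts(h[0],h[1]-.02,.08,z0,z1): 
        if len(p)>4: r=cv2.minAreaRect(p[:,:2].astype(np.float32)*1000);print(nm,len(p),np.round(r[0],1),np.round(r[1],1),round(r[2],1),'z',np.median(p[:,2]).round(4))
for nm,(z0,z1) in dict(rim=(.053,.0605),panel=(.0615,.068),floor=(.01,.017)).items():
    for p in pts(b[0]+.07,b[1]-.0,.15,z0,z1):
        if len(p)>4: r=cv2.minAreaRect(p[:,:2].astype(np.float32)*1000);print(nm,len(p),np.round(r[0],1),np.round(r[1],1),round(r[2],1),'z',np.median(p[:,2]).round(4))
# lid
for p in pts(b[0]+.07,b[1]+.05,.15,.08,.3): print('lid',len(p),p.min(0).round(3),p.max(0).round(3))
for n,(x,y,w,hh) in dict(top=(300,180,90,80),scene=(120,110,130,100)).items():
    pass
c=D['top']['c'][...,::-1]
A=cv2.resize(c[185:265,285:365],(480,480),interpolation=cv2.INTER_CUBIC)
B=cv2.resize(D['scene']['c'][140:240,310:410][...,::-1],(300,300),interpolation=cv2.INTER_CUBIC)
C=cv2.resize(c[160:240,120:210],(300,180),interpolation=cv2.INTER_CUBIC)
cv2.imwrite('pics/crop1.png',np.hstack([A,np.vstack([B,C])]))
# test white hub/black top in top view
```

```text
holder [ 0.489 -0.262  0.048] panel [0.458 0.148 0.065] bay floor [0.555 0.152 0.012]
base 353 [ 491.2 -281.5] [142. 141.] 45.3 z 0.0093
base 335 [ 497.  -284.6] [143.7 126.9] 56.2 z 0.0097
cass 451 [ 491.8 -286.4] [ 53.5 100.5] 8.0 z 0.0454
cass 466 [ 492.9 -283.9] [58.9 95.1] 6.6 z 0.0456
cheek 92 [ 491.9 -285.8] [ 40.4 100.8] 14.3 z 0.0535
cheek 89 [ 494.3 -284.4] [36.8 97.6] 11.0 z 0.0536
rim 891 [520.9 157.9] [175.1 119.5] 1.9 z 0.0573
rim 1017 [522.8 157.6] [178.4 119. ] 7.9 z 0.0576
panel 611 [517.1 157.5] [166.3 116.5] 3.1 z 0.0641
panel 607 [519.8 160.7] [171.3 116.5] 4.5 z 0.0644
floor 816 [544.6 141.8] [277.5 123.6] 35.2 z 0.014
floor 733 [532.1 133. ] [275.8 136. ] 42.3 z 0.0142
lid 1231 [0.468 0.208 0.08 ] [0.599 0.255 0.181]
lid 1476 [0.467 0.208 0.08 ] [0.602 0.256 0.182]
```

View pics/crop1.png

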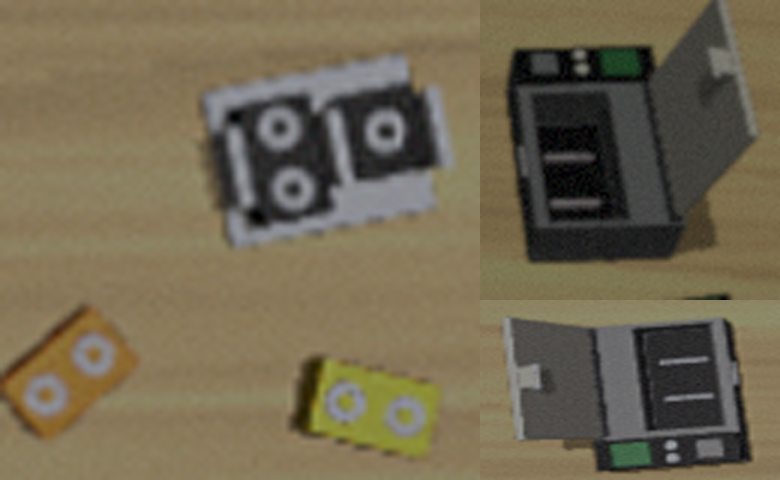

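The crop confirms it: two hubs at about (331.7,206.3) and (333.8,216.7) in the top image, with the cassette's long axis about +12° from world x. The printer's x (hinge) axis points along about +y.

```bash
cat >> h.py <<'E'
def tgt(x,y,z=None,ang=None):
    """print move fractions from present pose to world TCP x,y,z with tool y along angle ang (deg, mod 180)"""
    s=arm.state();M=R.from_rotvec(s['orientation']).as_matrix();p=s['tool_pos']
    d=np.array([x,y,p[2] if z is None else z])-p
    a=np.degrees(np.arctan2(M[1,1],M[0,1]))
    t=''
    if ang is not None:
        t=-((ang-a+90)%180-90)   # tool z is down: +turn = clockwise
    print('pos',p.round(4),'toolY',round(a,2),'z-axis',M[:,2].round(3),'| frac',(M.T@d/.15).round(4),'turn',t if t=='' else (round(t/90,4),round((t-180*np.sign(t))/90,4)))
def ray(im,u,v,z):
    K=np.array(im['intrinsics']);p=np.array([(u-K[0,2])/K[0,0],(v-K[1,2])/K[1,1]]);q=p.copy()
    for _ in range(8): q=p/(1+im['k1']*(q**2).sum())
    d=im['W'][:3,:3]@np.array([q[0],-q[1],-1]);o=im['W'][:3,3]
    return o+d*(z-o[2])/d[2]
E
python3 - <<'E'
from h import *
im=cam('top')
a=ray(im,331.7,206.3,.046);b=ray(im,333.8,216.7,.046);m=(a+b)/2
print(a.round(4),b.round(4),m.round(4),np.degrees(np.arctan2(*(a-b)[[1,0]])))
for n,u,v in [('knife',240,207),('knife2',222,252),('orange',297,246),('gun',285,150),('gun2',268,150),('free',285,195)]: print(n,ray(im,u,v,.02).round(3))
tgt(m[0],m[1],.231,12)
w=get_image('wrist');print(np.array(w['mount']).round(3).tolist(),np.array(w['intrinsics']).tolist(),w['k1'])
E
```

```text
[ 0.5013 -0.2618  0.046 ] [ 0.4732 -0.2666  0.046 ] [ 0.4873 -0.2642  0.046 ] 9.746443639327806
knife [ 0.505 -0.014  0.02 ]
knife2 [0.383 0.036 0.02 ]
orange [ 0.396 -0.168  0.02 ]
gun [ 0.661 -0.141  0.02 ]
gun2 [ 0.662 -0.094  0.02 ]
free [ 0.536 -0.138  0.02 ]
pos [ 0.156  -0.501   0.2308] toolY -72.71 z-axis [-0.     0.001 -1.   ] | frac [ 2.5782e+00 -8.5080e-01 -2.0000e-04] turn (np.float64(-0.9412), np.float64(1.0588))
[[-0.0, 0.954, 0.299, 0.075], [1.0, 0.0, 0.0, 0.0], [0.0, 0.299, -0.954, -0.141], [0.0, 0.0, 0.0, 1.0]] [[303.4293404333634, 0.0, 256.06265321338714], [0.0, 303.4293404333634, 190.69771185898648], [0.0, 0.0, 1.0]] -0.024518878699406384
```

```bash
python3 -m crank '[85,0.3,-0.12,0,0, 85,0.65,-0.26,0,0, 85,1,-0.4,0,0]'; python3 -m crank '[85,0.35,-0.15,0,0, 85,0.7,-0.3,0,0, 85,1,-0.45,0,0]'; python3 -m crank '[85,0.2,0,0,-0.1, 85,0.4,0,0,-0.2, 85,0.58,0,0,-0.3,85,0.58,0,0,-0.4,85,0.58,0,0,-0.5,85,0.58,0,0,-0.6,85,0.58,0,0,-0.7,85,0.58,0,0,-0.8,85,0.58,0,0,-0.92,85,0.58,0,0,-0.92]'
python3 - <<'E'
from h import *
im=cam('wrist');P=cloud(im);np.savez('w1.npz',P=P,c=im['color'])
tgt(.4873,-.2642,.2,10)
cv2.imwrite('pics/w1.png',im['color'][...,::-1])
m=(np.hypot(P[...,0]-.49,P[...,1]+.285)<.07)
for nm,(z0,z1) in dict(base=(.006,.014),cass=(.043,.0485),cheek=(.051,.058)).items():
    mm=(m&(P[...,2]>z0)&(P[...,2]<z1)).astype(np.uint8)
    cs,_=cv2.findContours(mm,cv2.RETR_EXTERNAL,cv2.CHAIN_APPROX_NONE)
    for c in cs:
        if cv2.contourArea(c)>60:
            k=np.zeros_like(mm);cv2.drawContours(k,[c],-1,1,-1);q=P[(k>0)&(mm>0)]
            r=cv2.minAreaRect(q[:,:2].astype(np.float32)*1000);print(nm,len(q),np.round(r[0],1),np.round(r[1],1),round(r[2],1),'mean',q.mean(0).round(4),'px',c[:,0].mean(0).round())
E
```

```text
time_s: 0.57
tool_pos: [0.2823, -0.3983, 0.2311]
orientation: [-3.106, -0.471, -0.0]
contact_force: [-0.4, -0.6, -1.2]
opening: 0.995
finger_force: 0.0
time_s: 0.95
tool_pos: [0.406, -0.2888, 0.2313]
orientation: [3.106, 0.473, 0.0]
contact_force: [0.0, 0.8, -0.4]
opening: 0.995
finger_force: 0.0
time_s: 2.2
tool_pos: [0.4875, -0.2644, 0.2311]
orientation: [-2.018, -2.407, 0.0]
contact_force: [0.1, -0.1, -0.2]
opening: 0.992
finger_force: 0.0
pos [ 0.4876 -0.2644  0.2312] toolY 9.86 z-axis [-0.  0. -1.] | frac [ 0.0018 -0.0016  0.2077] turn (np.float64(-0.0016), np.float64(1.9984))
base 1404 [ 491.6 -285.1] [73.9 97.4] 9.7 mean [ 0.4903 -0.2871  0.0083] px [258. 170.]
cass 894 [ 498.  -307.8] [39.2 33.4] 11.1 mean [ 0.4981 -0.3072  0.0444] px [260. 205.]
cass 1442 [ 486.6 -262.3] [55.2 33.9] 11.1 mean [ 0.4867 -0.2619  0.0445] px [257. 165.]
cheek 157 [ 499.2 -330.9] [35.6  6.5] 9.7 mean [ 0.4995 -0.3308  0.0522] px [258. 227.]
cheek 194 [ 491.6 -285.4] [35.3  6.4] 9.9 mean [ 0.4914 -0.2855  0.0524] px [258. 188.]
cheek 179 [ 484.  -239.8] [35.   5.6] 9.8 mean [ 0.4834 -0.2401  0.0524] px [258. 147.]
```

View pics/w1.png

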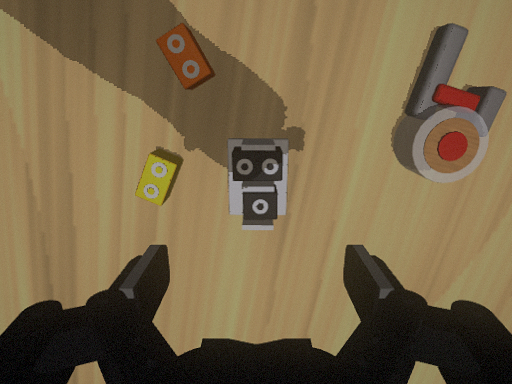

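The cassette (two hubs, px (257,165)) is at (0.4866,-0.2623), yaw about 10.5°. Its size reads 55x34, as it should, and the fingers have clear room at both ends.

```bash
python3 -m crank '[85,0.015,-0.004,0.3,-0.006, 85,0.015,-0.004,0.6,-0.006, 85,0.015,-0.004,0.85,-0.006, 85,0.015,-0.004,1,-0.006]' 30; python3 -m crank '[85,0,0,0.15,0, 85,0,0,0.3,0, 85,0,0,0.4,0, 85,0,0,0.44,0, 85,0,0,0.45,0, 85,0,0,0.45,0]'; python3 -m crank '[50,0,0,0,0, 50,0,0,0,0, 50,0,0,0,0, 50,0,0,0,0, 50,0,0,0,0, 50,0,0,0,0]'
```

```text
time_s: 2.75
tool_pos: [0.4858, -0.2619, 0.0793]
orientation: [-2.01, -2.411, 0.001]
contact_force: [-0.9, 0.4, -0.1]
opening: 0.997
finger_force: 0.0
time_s: 3.5
tool_pos: [0.487, -0.2625, 0.0143]
orientation: [2.006, 2.417, 0.0]
contact_force: [0.7, -0.8, -0.2]
opening: 0.994
finger_force: 0.0
time_s: 4.25
tool_pos: [0.4871, -0.2625, 0.0144]
orientation: [2.005, 2.417, 0.001]
contact_force: [0.1, 0.8, 6.0]
opening: 0.654
finger_force: 32.7
```

```bash
python3 -m crank '[50,0,0,-0.08,0, 50,0,0,-0.2,0, 50,0,0,-0.35,0, 50,0,0,-0.45,0, 50,0,0,-0.5,0]'; python3 -m crank '[50,0.15,0.08,0,0, 50,0.35,0.2,0,0, 50,0.6,0.32,0,0, 50,0.78,0.41,0,0, 50,0.846,0.447,0,0, 50,0.846,0.447,0.2,0, 50,0.846,0.447,0.35,0,50,0.846,0.447,0.44,0, 50,0.846,0.447,0.5,0]'; python3 -c "
from h import *
s=arm.state();print(s['joint_positions'].round(3))"
```

```text
time_s: 4.88
tool_pos: [0.4869, -0.2625, 0.0898]
orientation: [2.006, 2.417, 0.0]
contact_force: [0.6, -0.9, -1.2]
opening: 0.65
finger_force: 32.2
time_s: 6.0
tool_pos: [0.529, -0.1256, 0.0132]
orientation: [-2.006, -2.417, 0.0]
contact_force: [0.1, -0.4, -0.9]
opening: 0.653
finger_force: 32.3
[-0.233  0.433 -0.33   0.808  0.     1.153]
```

```bash
python3 -m crank '[50,0,0,0.03,0, 50,0,0,0.05,0, 50,0,0,0.06,0, 50,0,0,0.065,0, 50,0,0,0.065,0]'
```

```text
time_s: 6.62
tool_pos: [0.5294, -0.1253, 0.0044]
orientation: [2.006, 2.417, 0.0]
contact_force: [-0.3, -0.2, 1.6]
opening: 0.65
finger_force: 32.5
```

```bash
python3 -m crank '[50,0,0,0.004,0, 50,0,0,0.004,0, 62,0,0,0.002,0, 70,0,0,0.002,0, 85,0,0,0,0, 85,0,0,0,0, 85,0,0,0,0]'; python3 -m crank '[85,0,0,-0.15,0, 85,0,0,-0.35,0, 85,0,0,-0.6,0, 85,0,0,-0.85,0, 85,0,0,-1,0]';  python3 -m crank '[85,0,0,0,-0.11, 85,0,0,0,-0.22, 85,0,0,0,-0.33, 85,0,0,0,-0.44, 85,0,0,0,-0.55, 85,0,0,0,-0.66, 85,0,0,0,-0.77, 85,0,0,0,-0.88, 85,0,0,0,-1, 85,0,0,0,-1]'
cat > look.py <<'E'
from h import *
import sys
x,y,z0,z1,r=map(float,sys.argv[1:6])
im=cam('wrist');P=cloud(im);cv2.imwrite(sys.argv[6],im['color'][...,::-1]);np.savez('w.npz',P=P,c=im['color'])
mm=((np.hypot(P[...,0]-x,P[...,1]-y)<r)&(P[...,2]>z0)&(P[...,2]<z1)).astype(np.uint8)
cs,_=cv2.findContours(mm,cv2.RETR_EXTERNAL,cv2.CHAIN_APPROX_NONE)
for c in cs:
    if cv2.contourArea(c)>60:
        k=np.zeros_like(mm);cv2.drawContours(k,[c],-1,1,-1);q=P[(k>0)&(mm>0)]
        q=q[:,:];rr=cv2.minAreaRect(q[:,:2].astype(np.float32)*1000);print(len(q),np.round(rr[0],1),np.round(rr[1],1),round(rr[2],1),'mean',q.mean(0).round(4),'px',c[:,0].mean(0).round())
tgt(x,y)
E
python3 look.py .53 -.125 .03 .04 .07 pics/w2.png
```

```text
time_s: 7.5
tool_pos: [0.5291, -0.1252, 0.004]
orientation: [-2.006, -2.418, 0.0]
contact_force: [-0.5, -0.0, 0.5]
opening: 0.994
finger_force: 0.0
time_s: 8.12
tool_pos: [0.5297, -0.1254, 0.156]
orientation: [2.005, 2.416, 0.002]
contact_force: [0.1, -1.2, -0.4]
opening: 0.995
finger_force: 0.0
time_s: 9.38
tool_pos: [0.5291, -0.1252, 0.154]
orientation: [0.289, -3.128, -0.0]
contact_force: [0.2, -0.0, 0.1]
opening: 0.996
finger_force: 0.0
2254 [ 527.  -125.5] [55.6 34. ] 10.6 mean [ 0.5259 -0.1256  0.0344] px [257. 183.]
pos [ 0.5291 -0.1252  0.154 ] toolY 100.4 z-axis [-0.  0. -1.] | frac [-0.0062  0.0004 -0.    ] turn
```

The cassette stands upright on the bench at (0.527,-0.1255), top about 36 mm. Now I regrip it by the long sides.

```bash
python3 -m crank '[85,-0.004,0,0.3,0, 85,-0.004,0,0.6,0, 85,-0.004,0,0.8,0, 85,-0.004,0,0.93,0, 85,-0.004,0,0.953,0, 85,-0.004,0,0.953,0]' 30; python3 -m crank '[60,0,0,0,0, 40,0,0,0,0, 28,0,0,0,0, 28,0,0,0,0, 28,0,0,0,0, 28,0,0,0,0, 28,0,0,0,0]'; python3 -m crank '[28,0,0,-0.1,0, 28,0,0,-0.3,0, 28,0,0,-0.6,0, 28,0,0,-0.85,0, 28,0,0,-1,0, 28,0,0,-1,0]'
python3 - <<'E'
from h import *
# printer fits from stored views
for n in ['top','scene']:
    P=np.load(n+'.npz')['P']
    m=(np.hypot(P[...,0]-.53,P[...,1]-.158)<.14)&(P[...,2]>.025)&(P[...,2]<.067)
    q=P[m];r=cv2.minAreaRect(q[:,:2].astype(np.float32)*1000);print('outer',np.round(r[0],1),np.round(r[1],1),round(r[2],1))
    m=(np.hypot(P[...,0]-.56,P[...,1]-.148)<.07)&(P[...,2]>.008)&(P[...,2]<.025)
    q=P[m];r=cv2.minAreaRect(q[:,:2].astype(np.float32)*1000);print('bayfloor',np.round(r[0],1),np.round(r[1],1),round(r[2],1))
tgt(.555,.145,.2,5)
E
```

```text
time_s: 10.18
tool_pos: [0.53, -0.1252, 0.0115]
orientation: [-0.288, 3.128, -0.0]
contact_force: [-0.8, -0.3, -1.3]
opening: 0.993
finger_force: 0.0
time_s: 11.05
tool_pos: [0.5301, -0.1252, 0.0117]
orientation: [-0.291, 3.127, -0.0]
contact_force: [-1.3, 1.1, 6.5]
opening: 0.392
finger_force: 31.0
time_s: 11.8
tool_pos: [0.5307, -0.1254, 0.1633]
orientation: [-0.291, 3.125, -0.002]
contact_force: [0.0, 0.8, -1.8]
opening: 0.394
finger_force: 30.2
outer [550.9 159.5] [234.5 120.4] 2.6
bayfloor [547.3 142.3] [113.   76.2] 5.5
outer [551.  162.9] [235.  122.4] 6.1
bayfloor [550.4 150.4] [121.1  90.4] 6.4
pos [ 0.5307 -0.1254  0.1633] toolY 100.63 z-axis [ 0.004 -0.001 -1.   ] | frac [-0.4923  1.7415 -0.2456] turn (np.float64(-0.9375), np.float64(1.0625))
```

```bash
python3 -m crank '[28,-0.05,0.2,0,0, 28,-0.1,0.45,0,0, 28,-0.17,0.7,0,-0.1, 28,-0.17,0.7,0,-0.2, 28,-0.17,0.7,0,-0.3, 28,-0.17,0.7,0,-0.4, 28,-0.17,0.7,0,-0.47, 28,-0.17,0.7,0,-0.47]'; python3 -c "
from h import *
tgt(.543,.09,.165,5)"
```

```text
time_s: 12.8
tool_pos: [0.5347, -0.0172, 0.16]
orientation: [1.398, -2.811, -0.002]
contact_force: [-0.7, -0.2, -1.3]
opening: 0.394
finger_force: 30.4
pos [ 0.5347 -0.0172  0.16  ] toolY 142.89 z-axis [-0.002  0.    -1.   ] | frac [-0.6032  0.3874 -0.0332] turn (np.float64(-0.4679), np.float64(1.5321))
```

```bash
python3 -m crank '[28,-0.2,0.13,0,-0.1, 28,-0.4,0.26,0,-0.2, 28,-0.6,0.387,0,-0.3, 28,-0.6,0.387,0,-0.4, 28,-0.6,0.387,0,-0.468, 28,-0.6,0.387,0,-0.468, 28,-0.6,0.387,0,-0.468]'; python3 look.py .543 .143 .008 .028 .08 pics/w3.png
python3 - <<'E'
from h import *
P=np.load('w.npz')['P']
for nm,z0,z1 in [('rim',.05,.0605),('panel',.061,.068),('ribs',.017,.026)]:
    m=(np.hypot(P[...,0]-.52,P[...,1]-.143)<.16)&(P[...,2]>z0)&(P[...,2]<z1);q=P[m]
    if len(q)>20:
        r=cv2.minAreaRect(q[:,:2].astype(np.float32)*1000);print(nm,len(q),np.round(r[0],1),np.round(r[1],1),round(r[2],1))
E
```

```text
time_s: 13.68
tool_pos: [0.5432, 0.0894, 0.1608]
orientation: [2.313, -2.126, -0.001]
contact_force: [-0.6, 1.6, -0.2]
opening: 0.389
finger_force: 30.4
539 [588.9 150.3] [24.  33.9] 5.1 mean [0.592  0.1493 0.0143] px [203. 230.]
408 [486.7 139.5] [18.  32.8] 5.5 mean [0.4843 0.1386 0.0145] px [307. 229.]
196 [492.8 100.1] [32.5  1.1] 5.6 mean [0.4927 0.1    0.0181] px [304. 194.]
239 [590.4 109.3] [38.3  1.2] 5.3 mean [0.5903 0.1093 0.0184] px [205. 195.]
pos [0.5432 0.0894 0.1609] toolY -175.12 z-axis [-0.  0. -1.] | frac [-0.356  -0.0287  0.    ] turn 
rim 2122 [519.3 155.1] [171.8 105.8] 5.4
panel 2995 [489.1 172.1] [180.9  73. ] 49.2
ribs 785 [534.5 125.9] [303.4 107.1] 33.5
```

View pics/w3.png

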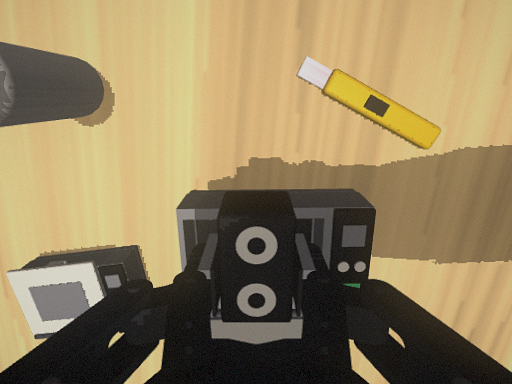

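The held cassette fills px (220-295,190-320) and hides the bay's middle. The ribs are visible in the top and scene views, so I measure them there, and the held cassette from this view.

Run:
```python
from h import *
ims={n:cam(n) for n in []}
D={n:np.load(n+'.npz') for n in ['scene','top']}
ex=R.from_euler('z',0)
for n in ['top','scene']:
    c=D[n]['c'];P=D[n]['P'];rays=D[n]['rays'];W=D[n]['W']
    g=c.astype(float).mean(-1)
    d=np.concatenate([rays*[1,-1],-np.ones(rays.shape[:2]+(1,))],-1)@W[:3,:3].T
    X=W[:3,3]+d*((.022-W[2,3])/d[...,2:])
    m=(np.abs(X[...,0]-.543)<.045)&(np.abs(X[...,1]-.145)<.03)
    bg=np.median(g[m]);th=bg+.4*(np.percentile(g[m],99)-bg)
    k,lab,st,ce=cv2.connectedComponentsWithStats((m&(g>th)).astype(np.uint8))
    for i in range(1,k):
        if st[i,4]>8:
            w=(g-bg)*(lab==i);q=X[lab==i]; r=cv2.minAreaRect(q[:,:2].astype(np.float32)*1000)
            print(n,st[i,4],((X*w[...,None]).sum((0,1))/w.sum()).round(4),np.round(r[1],1),round(r[2],1))
P=np.load('w.npz')['P']
m=(P[...,2]>.178)&(P[...,2]<.192)&(np.hypot(P[...,0]-.543,P[...,1]-.09)<.05)
q=P[m];r=cv2.minAreaRect(q[:,:2].astype(np.float32)*1000);print('held',len(q),np.round(r[0],1),np.round(r[1],1),round(r[2],1),np.median(q[:,2]))
# wrist: rim outer edges in printer axes, theta 5.4
t=np.radians(5.4);ux=np.array([-np.sin(t),np.cos(t)]);uy=-np.array([np.cos(t),np.sin(t)])
for nm,P in [('w',P),('top',D['top']['P']),('scene',D['scene']['P'])]:
    Q=P[...,:2]-[.543,.145];a=Q@ux;b=Q@uy
    r=(P[...,2]>.0545)&(P[...,2]<.0605)&(np.abs(b)<.06)&(a<-.02)&(a>-.06)
    e=(P[...,2]>.0545)&(P[...,2]<.067)&(np.abs(a)<.06)&(np.abs(b)<.13)
    if r.sum(): print(nm,'front edge',(np.percentile(a[r],[2,98])*1000).round(1),'ends',(np.percentile(b[e],[.5,99.5])*1000).round(1))
```

```text
top 47 [0.5615 0.1188 0.022 ] [ 5.5 69.1] 90.0
top 36 [0.5635 0.1487 0.022 ] [ 6.3 39.1] 4.3
top 38 [0.5188 0.1443 0.022 ] [ 6.4 39.2] 5.5
scene 138 [0.5593 0.1271 0.022 ] [102.5  48.1] 34.4
scene 47 [0.5196 0.1447 0.022 ] [ 6.  39.8] 3.6
scene 52 [0.5638 0.1484 0.022 ] [ 8.6 39.5] 3.6
held 9501 [541.9  87.6] [60.5 56.7] 5.2 0.1836487828836952
w front edge [-40.3 -24.7] ends [-62.7 107.8]
top front edge [-41.  -30.8] ends [-63.7 105.7]
scene front edge [-39.4 -29.1] ends [-66.8 105.7]
```

Two views agree: bay at (0.5414,0.1465), yaw 5.5°, rib spacing 44.9 mm as it should be. I move over it and lower.

```bash
python3 -m crank '[28,-0.1,-0.005,0,-0.006, 28,-0.25,-0.012,0,-0.006, 28,-0.36,-0.02,0,-0.006, 28,-0.392,-0.02,0,-0.006, 28,-0.392,-0.02,0.15,-0.006, 28,-0.392,-0.02,0.3,-0.006, 28,-0.392,-0.02,0.44,-0.006, 28,-0.392,-0.02,0.5,-0.006, 28,-0.392,-0.02,0.5,-0.006]';python3 -c "
from h import *
tgt(.5412,.1483,.0257,5.5)"
```

```text
time_s: 14.85
tool_pos: [0.5409, 0.1482, 0.0859]
orientation: [2.326, -2.11, -0.001]
contact_force: [0.1, 0.4, -1.1]
opening: 0.392
finger_force: 30.4
pos [0.5409 0.1482 0.0859] toolY -174.42 z-axis [-0.001 -0.    -1.   ] | frac [-2.000e-04 -2.100e-03  4.012e-01] turn (np.float64(0.0009), np.float64(-1.9991))
```

```bash
python3 -m crank '[28,0,0,0.08,0, 28,0,0,0.16,0, 28,0,0,0.22,0, 28,0,0,0.27,0, 28,0,0,0.3,0, 28,0,0,0.33,0, 28,0,0,0.345,0]';python3 -m crank '[28,0,0,0.015,0, 28,0,0,0.03,0, 28,0,0,0.04,0, 28,0,0,0.048,0, 28,0,0,0.053,0, 28,0,0,0.053,0]'
```

```text
time_s: 15.72
tool_pos: [0.5412, 0.1484, 0.0342]
orientation: [-2.327, 2.11, 0.0]
contact_force: [-0.4, 0.2, -0.6]
opening: 0.39
finger_force: 30.4
time_s: 16.48
tool_pos: [0.5412, 0.1484, 0.0264]
orientation: [-2.327, 2.11, 0.0]
contact_force: [0.6, -0.7, -0.4]
opening: 0.39
finger_force: 30.4
```

```bash
python3 -m crank '[28,0,0,0.004,0, 28,0,0,0.008,0, 28,0,0,0.008,0]'
```

```text
time_s: 16.85
tool_pos: [0.5413, 0.1484, 0.0257]
orientation: [-2.327, 2.11, -0.0]
contact_force: [-2.5, -0.9, 5.4]
opening: 0.396
finger_force: 31.1
```

```bash
python3 -m crank '[28,0,0,0.004,0, 28,0,0,0.004,0]'
```

```text
time_s: 17.1
tool_pos: [0.5412, 0.1484, 0.0257]
orientation: [-2.327, 2.11, -0.001]
contact_force: [-3.2, -1.4, 12.3]
opening: 0.391
finger_force: 32.0
```

The cassette is on the floor at the expected height. I release and raise.

```bash
python3 -m crank '[28,0,0,-0.004,0, 45,0,0,-0.004,0, 60,0,0,-0.004,0, 75,0,0,-0.004,0, 75,0,0,-0.004,0, 75,0,0,-0.1,0, 75,0,0,-0.4,0, 75,0,0,-0.8,0, 75,0,0,-1,0, 75,0,0,-1,0]'; python3 look.py .5414 .1465 .043 .054 .05 pics/w4.png
python3 - <<'E'
from h import *
P=np.load('w.npz')['P'];t=np.radians(5.5);ux=np.array([-np.sin(t),np.cos(t)]);uy=-np.array([np.cos(t),np.sin(t)])
for n in ['scene','top']:
    im=cam(n);P=cloud(im);Q=P[...,:2]-[.5414,.1465];a=Q@ux-.066;b=Q@uy
    m=(P[...,2]>.085)&(P[...,2]<.25)&(np.abs(b)<.07)&(a>-.04)&(a<.1);q=np.c_[a[m],P[...,2][m]-.062]
    ang=np.degrees(np.arctan2(q[:,1],-q[:,0]));print(n,len(q),'lid deg',np.percentile(ang,[10,50,90]).round(1),'r max',np.percentile(np.hypot(*q.T),99.5).round(4),'b',np.percentile(b[m],[1,99]).round(3))
E
```

```text
time_s: 18.35
tool_pos: [0.5427, 0.1488, 0.1783]
orientation: [-2.323, 2.107, -0.005]
contact_force: [0.4, -0.2, -0.4]
opening: 0.881
finger_force: 0.0
347 [538.4 178.7] [76.6  1.4] 5.6 mean [0.5376 0.1786 0.0486] px [257. 213.]
2138 [539.4 146.6] [33.9 56. ] 5.7 mean [0.5395 0.1452 0.0484] px [259. 179.]
272 [545.3 102.5] [54.3  5.2] 5.5 mean [0.5446 0.1028 0.0505] px [257. 133.]
pos [0.5418 0.1486 0.1763] toolY -174.41 z-axis [ 0.003  0.001 -1.   ] | frac [ 0.0134  0.0039 -0.    ] turn 
scene 1402 lid deg [101.4 104.4 106.3] r max 0.12 b [-0.067  0.063]
top 1 lid deg [97.6 97.6 97.6] r max 0.0234 b [0.061 0.061]
```

View pics/w4.png

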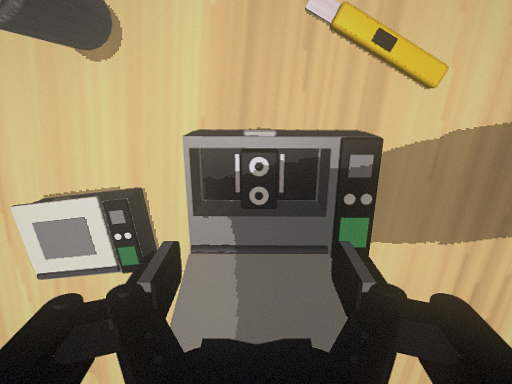

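The cassette is seated between the ribs (px 259,179; top about 50 mm), with the lid at about 104°. I shut the fingers and go over to the back of the lid.

```bash
python3 -m crank '[0,0,0,-0.15,0, 0,0,0,-0.3,0, 0,-0.1,0,-0.34,0, 0,-0.35,0,-0.34,0, 0,-0.6,0,-0.34,0, 0,-0.8,0,-0.34,0, 0,-0.855,0,-0.34,0, 0,-0.855,0,-0.15,0, 0,-0.855,0,0.07,0, 0,-0.855,0,0.07,0]' 30
cat > ab.py <<'E'
from h import *
t=np.radians(5.5);ux=np.array([-np.sin(t),np.cos(t)]);uy=-np.array([np.cos(t),np.sin(t)])
s=arm.state();q=s['tool_pos'][:2]-[.5414,.1465];print('a_hinge %.1f b %.1f z %.1f'%((q@ux-.066)*1e3,q@uy*1e3,s['tool_pos'][2]*1e3),s['joint_positions'].round(2))
if __import__('sys').argv[1:]:
    im=cam('scene');P=cloud(im);Q=P[...,:2]-[.5414,.1465];a=Q@ux-.066;b=Q@uy
    m=(P[...,2]>.07)&(P[...,2]<.19)&(np.abs(b)<.06)&(np.abs(b)>.03)&(a>-.125)&(a<.06);q=np.c_[a[m],P[...,2][m]-.062]
    print(len(q),'lid deg',np.percentile(np.degrees(np.arctan2(q[:,1],-q[:,0])),[10,50,90]).round(1))
E
python3 ab.py 1
```

```text
time_s: 19.75
tool_pos: [0.5268, 0.275, 0.1613]
orientation: [2.323, -2.107, -0.003]
contact_force: [-0.0, -1.2, 0.2]
opening: 0.001
finger_force: 0.0
a_hinge 63.3 b 2.2 z 161.3 [ 0.48  0.39  0.03  1.21  0.   -1.19]
691 lid deg [ 99.9 104.3 105.8]
```

```bash
python3 -m crank '[0,0.08,0,0,0, 0,0.153,0,0,0, 0,0.23,0,-0.02,0, 0,0.313,0,-0.035,0, 0,0.42,0,-0.035,0, 0,0.493,0,-0.02,0, 0,0.587,0,0.01,0, 0,0.667,0,0.04,0, 0,0.667,0,0.04,0]'; python3 ab.py 1
```

```text
time_s: 20.92
tool_pos: [0.5381, 0.1754, 0.1575]
orientation: [2.325, -2.111, -0.001]
contact_force: [0.9, -0.4, -0.0]
opening: -0.002
finger_force: 0.0
a_hinge -36.9 b 0.5 z 157.5 [ 0.32  0.34 -0.06  1.17 -0.   -1.35]
257 lid deg [61.1 64.  73.2]
```

```bash
python3 -m crank '[0,0.08,0,0.05,0, 0,0.149,0,0.123,0, 0,0.21,0,0.19,0, 0,0.267,0,0.263,0, 0,0.297,0,0.317,0, 0,0.322,0,0.372,0, 0,0.343,0,0.43,0, 0,0.352,0,0.46,0, 0,0.352,0,0.46,0]'; python3 ab.py 1
```

```text
time_s: 22.1
tool_pos: [0.5434, 0.124, 0.0888]
orientation: [2.327, -2.11, -0.001]
contact_force: [0.5, -0.4, 0.7]
opening: 0.001
finger_force: 0.0
a_hinge -88.6 b 0.2 z 88.8 [ 0.22  0.38 -0.19  1.    0.   -1.44]
775 lid deg [14.2 17.2 50.4]
```

```bash
python3 -m crank '[0,0,0,-0.06,0, 0,0.06,0,-0.06,0, 0,0.115,0,-0.06,0, 0,0.115,0,0,0, 0,0.115,0,0.04,0, 0,0.115,0,0.07,0, 0,0.115,0,0.07,0]';  python3 -m crank '[0,0,0,0.015,0, 0,0,0,0.03,0, 0,0,0,0.03,0]'; python3 ab.py
```

```text
time_s: 23.02
tool_pos: [0.5449, 0.1069, 0.078]
orientation: [2.327, -2.11, -0.001]
contact_force: [0.2, 0.4, -0.1]
opening: -0.003
finger_force: 0.0
time_s: 23.4
tool_pos: [0.5455, 0.1068, 0.0751]
orientation: [-2.327, 2.11, -0.001]
contact_force: [-2.1, -0.2, 8.4]
opening: 0.001
finger_force: 4.4
a_hinge -105.9 b -0.3 z 75.1 [ 0.19  0.39 -0.22  0.96 -0.   -1.48]
```

```bash
python3 -m crank '[0,0,0,0.015,0, 0,0,0,0.03,0, 0,0,0,0.03,0]';  python3 -m crank '[0,0,0,0.01,0, 0,0,0,0.02,0, 0,0,0,0.02,0]'
```

```text
time_s: 23.78
tool_pos: [0.5455, 0.1064, 0.0701]
orientation: [-2.327, 2.111, -0.002]
contact_force: [0.1, -3.1, 4.5]
opening: 0.003
finger_force: 2.3
time_s: 24.15
tool_pos: [0.545, 0.107, 0.0662]
orientation: [2.327, -2.11, -0.001]
contact_force: [-0.4, 0.2, -0.2]
opening: -0.004
finger_force: 0.0
```

```bash
python3 -m crank '[0,0,0,0.005,0, 0,0,0,0.013,0, 0,0,0,0.013,0]'; python3 -m crank '[0,0,0,-0.1,0, 0,0,0,-0.4,0, 0,0,0,-0.8,0, 0,0,0,-1,0, 0,0.2,0,-1,0, 0,0.4,0,-1,0, 0,0.6,0,-1,0, 0,0.6,0,-1,0]'
python3 - <<'E'
from h import *
t=np.radians(5.5);ux=np.array([-np.sin(t),np.cos(t)]);uy=-np.array([np.cos(t),np.sin(t)])
o=[]
for n in ['top','scene','wrist']:
    im=cam(n);P=cloud(im);Q=P[...,:2]-[.5414,.1465];a=Q@ux-.066;b=Q@uy
    m=(np.abs(b)<.06)&(a>-.115)&(a<-.01)&(P[...,2]>.04)&(P[...,2]<.12)
    if m.sum()>50: c=np.polyfit(a[m],P[...,2][m],1);print(n,m.sum(),'z edge',np.polyval(c,-.118).round(4),'tilt rad',(-c[0]).round(4))
    o.append(im['color'][...,::-1])
cv2.imwrite('pics/end.png',cv2.resize(np.hstack(o[:2]),(800,300)))
E
```

```text
time_s: 24.52
tool_pos: [0.5453, 0.1069, 0.0657]
orientation: [-2.327, 2.11, -0.0]
contact_force: [-4.0, -0.5, 11.5]
opening: -0.004
finger_force: 5.8
time_s: 25.52
tool_pos: [0.5542, 0.0157, 0.2152]
orientation: [-2.324, 2.113, -0.001]
contact_force: [-0.6, -0.2, -0.2]
opening: 0.002
finger_force: 0.0
scene 1834 z edge 0.0657 tilt rad -0.0047
wrist 1585 z edge 0.0644 tilt rad -0.0031
```

View pics/end.png

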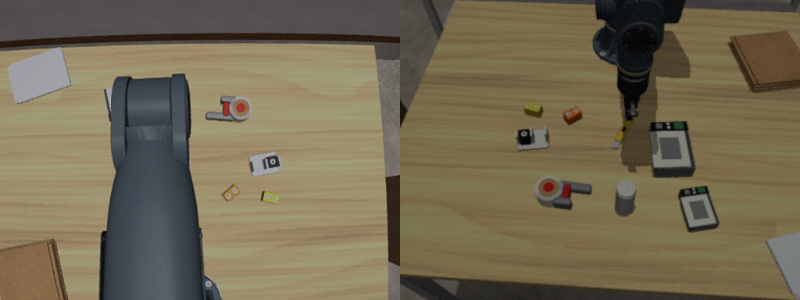

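The lid is flat and shut: edge at 66 mm, tilt about 0 in two views. The short cartridge is still in the holder and the bystanders look undisturbed.

```bash
python3 -c "
from station import arm
print(arm.close_job())"
```

```text
the job is handed in; nothing more can be done
None
```

The cassette stands between the ribs in the printer's bay, the lid is pressed past its catch and stayed shut after I let go, and the job was handed in at about 26 s with the other things where they were.

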